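# Run a fingertip along the stud row of a transit box

## Robot

A 6-joint arm with a two-finger parallel gripper is mounted at the origin on the work surface. World frame = base frame: x ahead of the robot, y to its left, z up, the work surface at z = 0. Lengths are in m, angles in rad, forces in N, time in s.
With the tool pointing down it reaches from about 0.25 to 0.725 m from the base axis. Payload 4 kg.
Tool frame: the origin (TCP) lies between the finger pads; the fingertips stand 17 mm ahead of it and the grasp point (between the pads) lies 2 mm behind it; z points along the fingers, y is the direction in which the jaws open and shut (so a half turn about z gives the same grasp; the last joint's range is limited). The gripper opens to 85 mm and grips with 20 to 120 N. Pads are 22 mm wide; open, the fingers measure 114 mm over their backs; the gripper's body (76 mm by 85 mm) begins 54 mm behind the grasp point. The pads swing forward as they close: fully open they stand 13 mm farther back than shut.
Start: joints at [-1.202, 0.241, 0.005, 1.335, 0, 1.571], TCP at [0.18, -0.466, 0.248] pointing down, gripper open.
Joint ranges: [-2.72, 2.72], [-1.05, 1.87], [-1.09, 1.28], [-1.99, 2.15], [-1.42, 1.44], [-3.14, 3.14]. Speed limits (rad/s): [2.79, 2.79, 3.14, 3.14, 3.14, 3.14].

## Interface

Orientations are given as a unit quaternion [x, y, z, w].
In Python, from workcell import readout, viewer, order gives the robot as it stands. The module is installed in compiled form; this text tells all that it offers.
- The arm moves only by the shell command python3 -m crank 'ROWS'. ROWS is text: rows parted by semicolons, each of 7 numbers parted by spaces: the shift along the tool's x, y, z in m, then the turn, a rotation vector about the tool's x, y, z in rad, then the gripper's target within -1 to 1 (shut at 1, half-way at 0, fully open at -1). A call has 1 to 20 rows; each row shifts and turns the pose as measured when the row begins, along the tool's axes as they then stand; what a row does not reach is not made up. A row lasts 1/12 s, in which the tool goes at most 41.7 mm and 7.16 degrees, less where a joint would pass 70% of its speed; a pose out of reach is approached as far as the arm can. A call with a gripper value outside its range is refused whole. The fingers move at their own pace and stop on an object; the grip force is fixed at half the most. Time passes only in rows, so rows that do not move let the fingers close. It gives the time, the measured TCP pose, the force and the opening at its end, in the units of the state.
- readout.get_obs(): the state, without advancing time (a new reading comes with each control period).
- viewer.camera(name): name is "side" or "top" or "wrist"; returns the picture (480x640x3 uint8, red, green, blue); there is no depth.
- viewer.calibration(name): a dict with "fx", "fy", "cx", "cy" (pixels), "eye" and "rotation" of the camera in the world. Camera axes: x right, y down, z forward; pixel columns grow to the right and rows downward; lengths in m; the calibration is good to about 2 mm. A picture is of the moment at which its call begins: read the wrist's pose just before it. calibration takes no time and is no camera call; for the wrist camera it gives the pose at the moment of the call.
- order.job_done(): hands the job in, once; it reports no verdict.
The state is a dict: "clock": time; "joint_pos": joint angles; "joint_vel": joint speeds; "tau": joint torques, N m; "eef_pos": TCP position; "tool_rot": TCP orientation; "ft_force": force on the tool from outside, world axes, zero at the start; "ft_torque": the same for the moment, N m; "grip_width": finger opening in m.
Only numpy, scipy, OpenCV 4.12 (cv2) and the standard library are available. Lean on these libraries where they do the work, as an engineer would, in place of code of your own. Each camera call takes 0.05 s, during which the arm holds its last target. There are 200 camera calls.

## Task

Close the packed white box: run the fingertips along the row of four studs on the lid's seam, starting at the end with the pull knob, so that each stud is pressed down level with the lid in turn. Press gently and keep the fingertips low, within a few centimetres of the lid, from the first stud until the last is down, then move clear. Do not lift or shove the box, and leave the stamp, the label roll and the tray where they are.

Things in the scene. Friction and masses are not known exactly. Their poses are not given: they have to be found in the camera images.
- box: White rigid plastic transit box, 298 x 178 mm at the lid and 60 mm high (lid top 60 mm above the table), about 2.6 kg, standing loose on the table. Origin: centre of its underside; z up. The row of four grey press studs lies on the lid's seam along the box's x axis (y = 0), at x = -65, -15, +35 and +85 mm (50 mm apart). A 30 mm high, 22 mm wide grey pull knob stands on the seam at x = -120 mm. The box may point in any direction.
- knob (a point): Top centre of the pull knob, 30 mm above the lid, 55 mm from the nearest stud. It marks the end where the row begins.
- stud1_top (a point): Top of the stud nearest the knob: a shallow round grey dome 34 mm across, in a flat dark collar 40 mm across, that stands 6 mm proud of the lid when up. The point sinks with the stud and is level with the lid when it is fully down.
- stud1 (a joint): How far the stud nearest the knob is pressed down, in m: 0 to 0.0005 at the start, 0.006 fully down (level with the lid). It needs about 2 N and stays where it is left; no spring. Its sloping sides let a low fingertip ride over it and push it in.
- stud2_top (a point): Top of the second stud from the knob: a shallow round grey dome 34 mm across, in a flat dark collar 40 mm across, that stands 6 mm proud of the lid when up. The point sinks with the stud and is level with the lid when it is fully down.
- stud2 (a joint): How far the second stud from the knob is pressed down, in m: 0 to 0.0005 at the start, 0.006 fully down (level with the lid). It needs about 2 N and stays where it is left; no spring. Its sloping sides let a low fingertip ride over it and push it in.
- stud3_top (a point): Top of the third stud from the knob: a shallow round grey dome 34 mm across, in a flat dark collar 40 mm across, that stands 6 mm proud of the lid when up. The point sinks with the stud and is level with the lid when it is fully down.
- stud3 (a joint): How far the third stud from the knob is pressed down, in m: 0 to 0.0005 at the start, 0.006 fully down (level with the lid). It needs about 2 N and stays where it is left; no spring. Its sloping sides let a low fingertip ride over it and push it in.
- stud4_top (a point): Top of the stud farthest from the knob: a shallow round grey dome 34 mm across, in a flat dark collar 40 mm across, that stands 6 mm proud of the lid when up. The point sinks with the stud and is level with the lid when it is fully down.
- stud4 (a joint): How far the stud farthest from the knob is pressed down, in m: 0 to 0.0005 at the start, 0.006 fully down (level with the lid). It needs about 2 N and stays where it is left; no spring. Its sloping sides let a low fingertip ride over it and push it in.
- stamp: Hand stamp, 38 x 26 mm foot, 70 mm high with a knob top, standing upright beside the box. Origin under its foot. Leave alone.
- label_roll: Roll of labels, 72 mm across and 38 mm high, standing on its flat side beside the box. Origin under its centre. Leave alone.
- tray: Clear plastic tray of chocolates, 160 x 85 mm, 32 mm high, beside the box. Origin under its centre. Leave alone.

How it is judged:
By the outcome, as a careful person would: the job done as asked, in the order asked, and still so for the second after the job is handed in, with the robot touching nothing.
It also fails if it takes over 40 s, if anything falls off the work surface, if the arm or the gripper's body presses on something with over 40 N, if the wrist force passes 120 N, or if a joint passes its speed limit or range.

## Working session

There is one attempt and no reset: what is moved stays moved. The work goes in short steps, Python scripts to look and compute and a shell command to move; the robot and the scene stay as the last step left them, time stands still between calls to the robot, and variables do not carry over. Pictures are saved under pics/ and viewed, about 8 in all and at most 12, crops included, and the job is handed in when it is done.

```bash
mkdir -p pics
python3 - <<'E'
from workcell import readout, viewer
import cv2,numpy as np
o=readout.get_obs();print(o)
for n in("top","side"):
    c=viewer.calibration(n);print(n,c)
    cv2.imwrite(f"pics/{n}1.png",viewer.camera(n)[:,:,::-1])
E
```

```text
{'clock': 0.0, 'joint_pos': array([-1.20199408e+00,  2.41444110e-01,  3.70445170e-03,  1.33521968e+00,
       -4.03380400e-06,  1.57080240e+00]), 'joint_vel': array([ 0.00121635, -0.00031338,  0.00160943, -0.00067814, -0.00092071,
       -0.00128247]), 'tau': array([ 4.13234156e-04, -3.72318435e+01,  2.52406597e+01,  1.69592845e-02,
       -1.35096388e-04, -8.45767147e-06]), 'eef_pos': array([ 0.18002694, -0.46580794,  0.24738985]), 'tool_rot': array([ 9.83046217e-01,  1.83354753e-01, -2.00288149e-04, -1.06279788e-03]), 'ft_force': array([-0.12873818, -0.63003773,  0.02518504]), 'ft_torque': array([-0.01425204, -0.00726326, -0.02084814]), 'grip_width': 0.08564835197391796}
top {'fx': 562.4597841316744, 'fy': 562.4597841316744, 'cx': 330.85731964184544, 'cy': 243.42438988301686, 'eye': array([0.39153684, 0.02823559, 1.06439985]), 'rotation': array([ 0.71145498, -0.69848628,  0.05614003, -0.05288684])}
side {'fx': 451.05061386177135, 'fy': 451.05061386177135, 'cx': 323.09922478053215, 'cy': 243.69329652849444, 'eye': array([0.53319945, 0.54945222, 0.61606969]), 'rotation': array([-0.01147148,  0.92484444, -0.37990609,  0.01423137])}
```

View pics/top1.png

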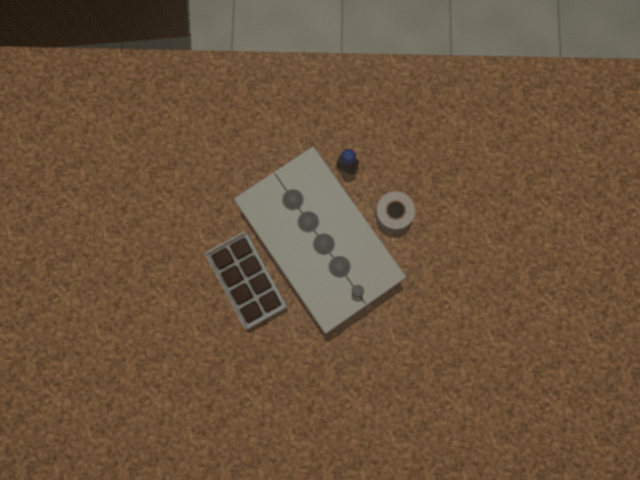

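View pics/side1.png

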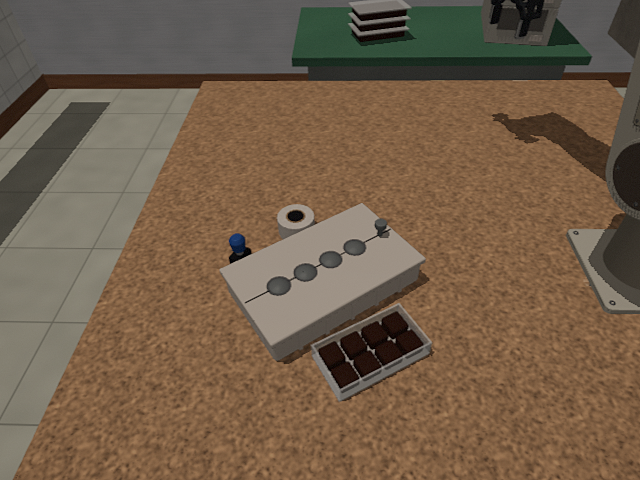

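The top picture shows the studs from the knob at about (340,266), (324,243), (308,221) and (292,199), with the knob at (358,292). In the side picture they are at (355,247), (331,259), (305,272) and (279,286). The stamp and label roll lie on one side of the box and the tray on the other.

```bash
cat > h.py <<'E'
import numpy as np
from scipy.spatial.transform import Rotation as R
def onplane(c,p,z):
    d=R.from_quat(c["rotation"]).apply([(p[0]-c["cx"])/c["fx"],(p[1]-c["cy"])/c["fy"],1])
    return c["eye"]+d*(z-c["eye"][2])/d[2]
E
python3 - <<'E'
from workcell import readout, viewer
from h import *
t=viewer.calibration("top");s=viewer.calibration("side")
T=[(340,266),(324,243.5),(308,221),(292.5,199)];S=[(355,247),(331,259),(305.5,272),(279,286)]
for a,b in zip(T,S): print(onplane(t,a,.064).round(4),onplane(s,b,.064).round(4))
print("knob",onplane(t,(358,291.5),.09).round(4),onplane(s,(381,222),.09).round(4))
C=np.array([onplane(t,p,.06) for p in [(313,148),(404,277),(326,334),(235,199)]]);print(C.round(3),np.linalg.norm(C-np.roll(C,-1,0),axis=1),C.mean(0))
for P in (np.array([onplane(t,a,.064)[:2] for a in T]),np.array([onplane(s,a,.064)[:2] for a in S])):
    k=np.array([-.065,-.015,.035,.085]); f=np.polyfit(k,P,1);print("dir",f[0],np.hypot(*f[0]),"yaw",np.arctan2(f[0][1],f[0][0]),"origin",f[1])
o=readout.get_obs();print(R.from_quat(o["tool_rot"]).as_matrix().round(3))
E
```

```text
[0.5067 0.0079 0.064 ] [0.5057 0.0112 0.064 ]
[0.5468 0.0374 0.064 ] [0.5461 0.0397 0.064 ]
[0.5875 0.0671 0.064 ] [0.5869 0.069  0.064 ]
[0.6278 0.0964 0.064 ] [0.627  0.0989 0.064 ]
knob [ 0.4599 -0.0234  0.09  ] [ 0.4614 -0.0241  0.09  ]
[[ 0.726  0.061  0.06 ]
 [ 0.489 -0.107  0.06 ]
 [ 0.386  0.031  0.06 ]
 [ 0.627  0.202  0.06 ]] [0.29076999 0.17224378 0.29516571 0.17212646] [0.55715579 0.04664099 0.06      ]
dir [0.8081153  0.59007398] 1.0006186333404807 yaw 0.6306986845770078 origin [0.55911928 0.04629815]
dir [0.80958761 0.5853985 ] 0.9990613059425673 yaw 0.6260500776409549 origin [0.55834458 0.04883802]
[[ 0.933  0.36  -0.001]
 [ 0.36  -0.933  0.002]
 [-0.    -0.002 -1.   ]]
```

```bash
python3 -m crank '0 0 0 0 0 -0.09 1;0 0 0 0 0 -0.09 1;0 0 0 0 0 -0.08 1;0.033 -0.012 0 0 0 0 1;0.033 -0.012 0 0 0 0 1;0.033 -0.012 0 0 0 0 1;0.033 -0.012 0 0 0 0 1;0.033 -0.012 0 0 0 0 1;0.033 -0.012 0 0 0 0 1;0.033 -0.012 0 0 0 0 1;0.033 -0.012 0 0 0 0 1;0.033 -0.012 0 0 0 0 1;0.033 -0.012 0 0 0 0 1;0.033 -0.012 0 0 0 0 1;0.033 -0.012 0 0 0 0 1;0.033 -0.012 0 0 0 0 1;0.033 -0.012 0 0 0 0 1;0 0 0 0 0 0 1'
cat > st.py <<'E'
from workcell import readout
from h import *
o=readout.get_obs();M=R.from_quat(o["tool_rot"]).as_matrix()
print("t",round(o["clock"],2),"p",o["eef_pos"].round(4),"F",o["ft_force"].round(2),"w",round(o["grip_width"],4),"zax",M[:,2].round(4),"yaw",np.arctan2(M[1,0],M[0,0]).round(4))
tip=o["eef_pos"]+.017*M[:,2];print("tip",tip.round(4))
u=np.array([np.cos(.6285),np.sin(.6285)]);O=np.array([.5587,.0475]);d=tip[:2]-O
print("box x,y of tip",(d@u).round(4),(d@[-u[1],u[0]]).round(4))
for i,k in enumerate([-.065,-.015,.035,.085]):
    print(i+1,"tool shift to tip over stud at lid",(M.T@(np.array([*(O+k*u),.06])-tip)).round(4))
rv=R.from_matrix(M).inv()*R.from_matrix(np.array([[u[0],u[1],0],[u[1],-u[0],0],[0,0,-1]]).T);print("turn",rv.as_rotvec().round(4))
E
python3 st.py
```

```text
clock: 1.6
eef_pos: [0.4583, -0.0361, 0.2408]
tool_rot: [0.95, 0.311, -0.002, -0.007]
ft_force: [0.3, -0.9, 0.1]
grip_width: 0.0
t 1.6 p [ 0.4583 -0.0361  0.2408] F [ 0.33 -0.87  0.15] w 0.0 zax [-0.0086  0.0114 -0.9999] yaw 0.6327
tip [ 0.4581 -0.0359  0.2238]
box x,y of tip -0.1304 -0.0084
1 tool shift to tip over stud at lid [ 0.0655 -0.0057  0.1639]
2 tool shift to tip over stud at lid [ 0.1155 -0.0055  0.1639]
3 tool shift to tip over stud at lid [ 0.1655 -0.0053  0.1638]
4 tool shift to tip over stud at lid [ 0.2155 -0.0051  0.1638]
turn [-0.0143  0.0003  0.0042]
```

```bash
python3 -m crank '0.022 -0.002 0.01 -0.014 0 0.004 1;0.022 -0.002 0.01 0 0 0 1;0.022 -0.002 0.01 0 0 0 1;0 0 0.02 0 0 0 1;0 0 0.025 0 0 0 1;0 0 0.025 0 0 0 1;0 0 0.025 0 0 0 1;0 0 0 0 0 0 1'
python3 st.py
python3 - <<'E'
from workcell import viewer
import cv2
w=viewer.camera("wrist");s=viewer.camera("side");print(viewer.calibration("wrist"))
cv2.imwrite("pics/w2.png",w[:,:,::-1])
cv2.imwrite("pics/s2.png",cv2.resize(s[150:350,200:460,::-1],None,fx=3,fy=3,interpolation=2))
E
```

```text
clock: 2.27
eef_pos: [0.5102, 0.0122, 0.1096]
tool_rot: [0.95, 0.313, -0.001, 0.001]
ft_force: [-0.8, 0.2, -1.1]
grip_width: -0.0005
t 2.27 p [0.5102 0.0122 0.1096] F [-0.8   0.23 -1.1 ] w -0.0005 zax [-9.0e-04 -1.7e-03 -1.0e+00] yaw 0.6367
tip [0.5102 0.0121 0.0926]
box x,y of tip -0.06 -0.0001
1 tool shift to tip over stud at lid [-0.0049 -0.0002  0.0326]
2 tool shift to tip over stud at lid [0.0451 0.0003 0.0325]
3 tool shift to tip over stud at lid [0.0951 0.0007 0.0324]
4 tool shift to tip over stud at lid [0.1451 0.0011 0.0323]
turn [0.0009 0.0017 0.0082]
{'fx': 431.75421260664757, 'fy': 431.75421260664757, 'cx': 315.9203889245185, 'cy': 245.53452032173672, 'eye': array([0.56629621, 0.05287196, 0.24010712]), 'rotation': array([ 0.88486795, -0.44654468, -0.05800778,  0.11933841])}
```

View pics/w2.png

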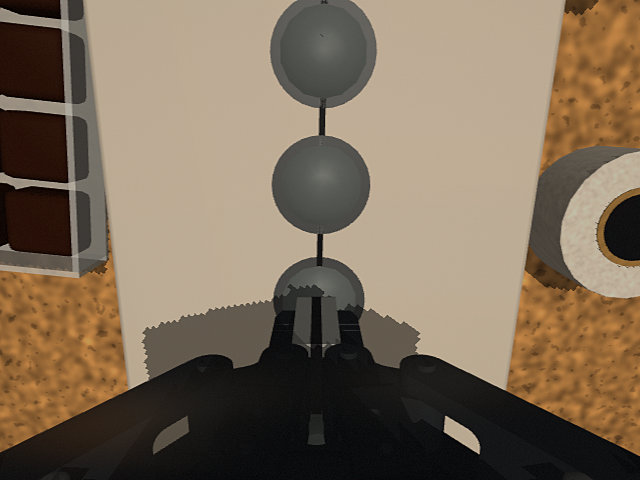

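View pics/s2.png

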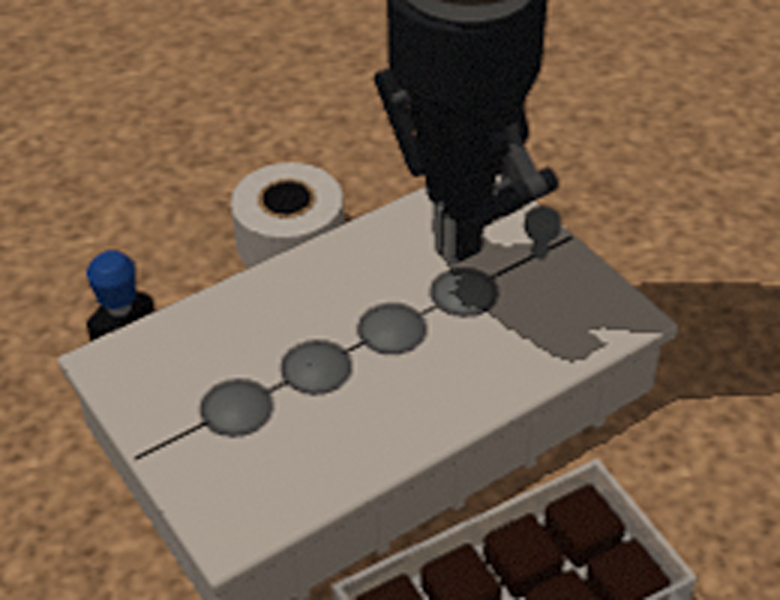

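The wrist view shows stud 2 at (320.5,185), stud 3 at (323.5,52) and stud 1 at about (319,303), half under the shut fingers. The tips are on the seam, and the tray and roll are well clear.

```bash
python3 - <<'E'
from workcell import viewer
from h import *
c=viewer.calibration("wrist")
for n,p in((1,(319,303)),(2,(320.5,185)),(3,(323.5,52))): print(n,onplane(c,p,.061).round(4))
u=np.array([np.cos(.6285),np.sin(.6285)])
for k in(-.065,-.015,.035):print(np.array([.5587,.0475])+k*u)
E
python3 -m crank '-0.005 0 0.012 0 0 0.008 1;0 0 0.008 0 0 0 1;0 0 0 0 0 0 1'; python3 st.py
```

```text
1 [0.5069 0.0064 0.061 ]
2 [0.5495 0.0372 0.061 ]
3 [0.591  0.0666 0.061 ]
[0.50612083 0.00928442]
[0.54656635 0.03868102]
[0.58701186 0.06807762]
clock: 2.62
eef_pos: [0.5129, 0.0085, 0.0985]
tool_rot: [0.951, 0.309, 0.007, 0.003]
ft_force: [-0.3, 0.5, 0.1]
grip_width: 0.0004
t 2.62 p [0.5129 0.0085 0.0985] F [-0.27  0.53  0.12] w 0.0004 zax [ 0.0147 -0.0014 -0.9999] yaw 0.6274
tip [0.5132 0.0085 0.0815]
box x,y of tip -0.0598 -0.0048
1 tool shift to tip over stud at lid [-0.0055 -0.005   0.0214]
2 tool shift to tip over stud at lid [ 0.0445 -0.0051  0.0219]
3 tool shift to tip over stud at lid [ 0.0945 -0.0051  0.0225]
4 tool shift to tip over stud at lid [ 0.1445 -0.0052  0.023 ]
turn [ 0.0098 -0.0111 -0.0011]
```

```bash
python3 -m crank '-0.004 -0.003 0.005 0.01 -0.011 0 1;0 0 0.004 0 0 0 1;0 0 0 0 0 0 1'; python3 st.py
```

```text
clock: 2.87
eef_pos: [0.5103, 0.0085, 0.0925]
tool_rot: [0.951, 0.309, 0.003, 0.0]
ft_force: [-0.8, 0.5, -0.7]
grip_width: -0.0001
t 2.87 p [0.5103 0.0085 0.0925] F [-0.78  0.5  -0.71] w -0.0001 zax [ 5.1e-03  6.0e-04 -1.0e+00] yaw 0.6273
tip [0.5104 0.0085 0.0755]
box x,y of tip -0.062 -0.0032
1 tool shift to tip over stud at lid [-0.0031 -0.0032  0.0154]
2 tool shift to tip over stud at lid [ 0.0469 -0.0033  0.0157]
3 tool shift to tip over stud at lid [ 0.0969 -0.0034  0.0159]
4 tool shift to tip over stud at lid [ 0.1469 -0.0034  0.0161]
turn [ 0.0025 -0.0045 -0.0013]
```

```bash
python3 -m crank '-0.002 -0.002 0.005 0 -0.004 0 1;0 0 0.004 0 0 0 1;0 0 0.003 0 0 0 1;0 0 0 0 0 0 1'; python3 st.py|head -3; python3 -m crank '0 0 0.003 0 0 0 1;0 0 0 0 0 0 1'; python3 st.py|head -4
```

```text
clock: 3.2
eef_pos: [0.5091, 0.009, 0.081]
tool_rot: [0.951, 0.309, 0.002, 0.002]
ft_force: [0.0, 0.0, 0.6]
grip_width: 0.0
t 3.2 p [0.5091 0.009  0.081 ] F [0.01 0.   0.6 ] w 0.0 zax [ 0.0057 -0.0021 -1.    ] yaw 0.6276
tip [0.5092 0.009  0.064 ]
box x,y of tip -0.0627 -0.002
clock: 3.37
eef_pos: [0.5092, 0.0091, 0.078]
tool_rot: [0.951, 0.309, 0.002, 0.002]
ft_force: [0.3, -0.2, -0.9]
grip_width: 0.0
t 3.37 p [0.5092 0.0091 0.078 ] F [ 0.28 -0.17 -0.93] w 0.0 zax [ 0.0059 -0.0021 -1.    ] yaw 0.6277
tip [0.5093 0.0091 0.061 ]
box x,y of tip -0.0625 -0.0021
1 tool shift to tip over stud at lid [-0.0025 -0.0021  0.0009]
```

```bash
for i in 1; do python3 -m crank '0 0 0.001 0 0 0 1;0 0 0 0 0 0 1'; done; python3 st.py|head -3;  python3 -m crank '0 0 0.001 0 0 0 1;0 0 0 0 0 0 1';python3 st.py|head -3
```

```text
clock: 3.53
eef_pos: [0.5093, 0.0091, 0.0771]
tool_rot: [0.951, 0.309, 0.003, 0.002]
ft_force: [-0.6, -1.0, 1.1]
grip_width: -0.0002
t 3.53 p [0.5093 0.0091 0.0771] F [-0.59 -0.98  1.15] w -0.0002 zax [ 0.0061 -0.0021 -1.    ] yaw 0.6278
tip [0.5094 0.0091 0.0601]
box x,y of tip -0.0624 -0.0021
clock: 3.7
eef_pos: [0.5094, 0.0091, 0.0774]
tool_rot: [0.951, 0.309, 0.003, 0.002]
ft_force: [0.4, 0.2, -0.8]
grip_width: -0.0
t 3.7 p [0.5094 0.0091 0.0774] F [ 0.36  0.18 -0.79] w -0.0 zax [ 0.0067 -0.002  -1.    ] yaw 0.6278
tip [0.5095 0.0091 0.0604]
box x,y of tip -0.0624 -0.0022
```

```bash
python3 -m crank '0 0 0.003 0 0 0 1';python3 st.py|head -1;python3 -m crank '0 0 0.003 0 0 0 1';python3 st.py|head -1;python3 -m crank '0 0 0.003 0 0 0 1';python3 st.py|head -2
```

```text
clock: 3.78
eef_pos: [0.5097, 0.0091, 0.0769]
tool_rot: [0.951, 0.309, 0.004, 0.002]
ft_force: [-12.4, -0.9, 41.1]
grip_width: -0.0002
t 3.78 p [0.5097 0.0091 0.0769] F [-12.44  -0.86  41.12] w -0.0002 zax [ 0.0081 -0.002  -1.    ] yaw 0.6279
clock: 3.87
eef_pos: [0.5097, 0.0091, 0.077]
tool_rot: [0.951, 0.309, 0.004, 0.002]
ft_force: [-11.3, 0.4, 30.8]
grip_width: 0.0001
t 3.87 p [0.5097 0.0091 0.077 ] F [-11.32   0.42  30.77] w 0.0001 zax [ 0.0094 -0.002  -1.    ] yaw 0.6278
clock: 3.95
eef_pos: [0.5097, 0.0091, 0.077]
tool_rot: [0.951, 0.309, 0.005, 0.003]
ft_force: [-7.8, -1.0, 23.8]
grip_width: -0.0001
t 3.95 p [0.5097 0.0091 0.077 ] F [-7.81 -0.97 23.84] w -0.0001 zax [ 0.0108 -0.002  -0.9999] yaw 0.6278
tip [0.5098 0.0091 0.06  ]
```

Stud 1 is at the stop, with the tip at 60.0 mm. The 3 mm rows were firmer than needed, so I'll use smaller ones from here. Next I ease off and slide low to stud 2.

```bash
python3 -m crank '0 0 -0.002 0 -0.011 0 1;0 0 -0.001 0 0 0 1;0 0 0 0 0 0 1';python3 st.py
```

```text
clock: 4.2
eef_pos: [0.5102, 0.0092, 0.0817]
tool_rot: [0.951, 0.309, 0.001, 0.005]
ft_force: [0.0, 0.2, 0.2]
grip_width: -0.0001
t 4.2 p [0.5102 0.0092 0.0817] F [0.01 0.23 0.24] w -0.0001 zax [ 0.0047 -0.0082 -1.    ] yaw 0.6277
tip [0.5102 0.0091 0.0647]
box x,y of tip -0.0618 -0.0026
1 tool shift to tip over stud at lid [-0.0032 -0.0026  0.0047]
2 tool shift to tip over stud at lid [ 0.0468 -0.0026  0.0046]
3 tool shift to tip over stud at lid [ 0.0968 -0.0027  0.0046]
4 tool shift to tip over stud at lid [ 0.1468 -0.0027  0.0045]
turn [ 0.0094  0.001  -0.0008]
```

```bash
python3 -m crank '0.012 -0.0005 0 0.009 0.001 0 1;0.012 0 0 0 0 0 1;0.012 0 0 0 0 0 1;0.008 0 0 0 0 0 1;0 0 0 0 0 0 1';python3 st.py
```

```text
clock: 4.62
eef_pos: [0.5452, 0.036, 0.0786]
tool_rot: [0.951, 0.308, -0.003, -0.0]
ft_force: [-0.1, -0.0, 1.6]
grip_width: -0.0001
t 4.62 p [0.5452 0.036  0.0786] F [-0.13 -0.04  1.58] w -0.0001 zax [-0.0055 -0.0017 -1.    ] yaw 0.6265
tip [0.5451 0.036  0.0616]
box x,y of tip -0.0178 -0.0013
1 tool shift to tip over stud at lid [-0.0472 -0.0012  0.0019]
2 tool shift to tip over stud at lid [ 0.0028 -0.0013  0.0016]
3 tool shift to tip over stud at lid [ 0.0528 -0.0014  0.0014]
4 tool shift to tip over stud at lid [ 0.1028 -0.0015  0.0011]
turn [-0.0019  0.0055 -0.0021]
```

```bash
python3 -m crank '0.004 0 0 0 0.005 0 1;0 0 0.001 0 0 0 1;0 0 0 0 0 0 1';python3 st.py|head -3;python3 -m crank '0 0 0.001 0 0 0 1;0 0 0 0 0 0 1';python3 st.py|head -3; python3 -m crank '0 0 0.001 0 0 0 1';python3 st.py|head -3
```

```text
clock: 4.87
eef_pos: [0.5489, 0.039, 0.0771]
tool_rot: [0.951, 0.309, -0.0, -0.001]
ft_force: [-1.1, -0.3, 3.4]
grip_width: 0.0002
t 4.87 p [0.5489 0.039  0.0771] F [-1.12 -0.34  3.41] w 0.0002 zax [-0.0014  0.0013 -1.    ] yaw 0.6274
tip [0.5489 0.039  0.0601]
box x,y of tip -0.0129 -0.0011
clock: 5.03
eef_pos: [0.5489, 0.0389, 0.0774]
tool_rot: [0.951, 0.308, 0.0, -0.001]
ft_force: [0.7, -0.8, 0.2]
grip_width: 0.0002
t 5.03 p [0.5489 0.0389 0.0774] F [ 0.68 -0.83  0.2 ] w 0.0002 zax [-3.0e-04  1.7e-03 -1.0e+00] yaw 0.6272
tip [0.5489 0.0389 0.0604]
box x,y of tip -0.013 -0.0012
clock: 5.12
eef_pos: [0.549, 0.0388, 0.0771]
tool_rot: [0.951, 0.308, 0.001, -0.001]
ft_force: [-2.8, -1.1, 11.3]
grip_width: 0.0001
t 5.12 p [0.549  0.0388 0.0771] F [-2.8  -1.14 11.33] w 0.0001 zax [ 7.0e-04  1.9e-03 -1.0e+00] yaw 0.627
tip [0.549  0.0389 0.0601]
box x,y of tip -0.0129 -0.0013
```

```bash
python3 -m crank '0 0 -0.002 0 0 0 1;0 0 0 0 0 0 1;0.012 0 0 0 0 0 1;0.012 0 0 0 0 0 1;0.012 0 0 0 0 0 1;0.010 0 0 0 0 0 1;0 0 0 0 0 0 1';python3 st.py
```

```text
clock: 5.7
eef_pos: [0.5831, 0.0639, 0.0771]
tool_rot: [0.952, 0.307, -0.004, -0.001]
ft_force: [0.6, 1.1, 3.9]
grip_width: -0.0006
t 5.7 p [0.5831 0.0639 0.0771] F [0.61 1.09 3.95] w -0.0006 zax [-0.007  -0.0012 -1.    ] yaw 0.6235
tip [0.5829 0.0639 0.0601]
box x,y of tip 0.0293 -0.001
1 tool shift to tip over stud at lid [-0.0943 -0.0005  0.0007]
2 tool shift to tip over stud at lid [-0.0443 -0.0007  0.0004]
3 tool shift to tip over stud at lid [ 0.0057 -0.001   0.0001]
4 tool shift to tip over stud at lid [ 0.0557 -0.0012 -0.0002]
turn [-0.0032  0.0063 -0.005 ]
```

```bash
python3 -m crank '0.004 0 -0.001 0 0.006 -0.004 1;0.003 0 0 0 0 0 1;0 0 0 0 0 0 1';python3 st.py|head -3;python3 -m crank '0 0 0.001 0 0 0 1;0 0 0.001 0 0 0 1';python3 st.py|head -3
```

```text
clock: 5.95
eef_pos: [0.5888, 0.0683, 0.0772]
tool_rot: [0.951, 0.309, -0.001, -0.002]
ft_force: [0.2, 0.7, 1.4]
grip_width: -0.0
t 5.95 p [0.5888 0.0683 0.0772] F [0.19 0.73 1.38] w -0.0 zax [-0.0025  0.003  -1.    ] yaw 0.6279
tip [0.5888 0.0684 0.0602]
box x,y of tip 0.0366 -0.0008
clock: 6.12
eef_pos: [0.5888, 0.0683, 0.0771]
tool_rot: [0.951, 0.309, -0.0, -0.002]
ft_force: [-2.3, -0.6, 6.8]
grip_width: -0.0002
t 6.12 p [0.5888 0.0683 0.0771] F [-2.28 -0.61  6.8 ] w -0.0002 zax [-0.0013  0.0034 -1.    ] yaw 0.6279
tip [0.5888 0.0684 0.0601]
box x,y of tip 0.0366 -0.0008
```

Stud 3 is at the stop. On to stud 4.

```bash
python3 -m crank '0 0 -0.002 0 0 0 1;0 0 0 0 0 0 1;0.012 0 -0.001 0 0 0 1;0.012 0 -0.0005 0 0 0 1;0.012 0 0 0 0 0 1;0.010 0 0 0 0 0 1;0.006 0 0 0 0.006 -0.004 1;0 0 0 0 0 0 1';python3 st.py
```

```text
clock: 6.78
eef_pos: [0.6285, 0.0971, 0.0793]
tool_rot: [0.951, 0.309, -0.001, -0.003]
ft_force: [0.2, 1.2, 2.0]
grip_width: 0.0002
t 6.78 p [0.6285 0.0971 0.0793] F [0.21 1.16 2.  ] w 0.0002 zax [-0.0027  0.0046 -1.    ] yaw 0.6291
tip [0.6284 0.0972 0.0623]
box x,y of tip 0.0856 -0.0008
1 tool shift to tip over stud at lid [-0.1506 -0.0009  0.0022]
2 tool shift to tip over stud at lid [-0.1006 -0.0009  0.0022]
3 tool shift to tip over stud at lid [-0.0506 -0.0008  0.0022]
4 tool shift to tip over stud at lid [-0.0006 -0.0008  0.0023]
turn [-0.0053 -0.0005  0.0006]
```

```bash
python3 -m crank '0 0 0.001 0 0 0 1;0 0 0.001 0 0 0 1;0 0 0.001 0 0 0 1;0 0 0 0 0 0 1';python3 st.py|head -3;python3 -m crank '0 0 0.001 0 0 0 1;0 0 0.001 0 0 0 1';python3 st.py|head -3
```

```text
clock: 7.12
eef_pos: [0.6283, 0.0969, 0.0773]
tool_rot: [0.951, 0.309, 0.001, -0.003]
ft_force: [-1.0, -0.3, -0.6]
grip_width: -0.0002
t 7.12 p [0.6283 0.0969 0.0773] F [-0.96 -0.29 -0.58] w -0.0002 zax [-8.0e-04  5.8e-03 -1.0e+00] yaw 0.6289
tip [0.6283 0.097  0.0603]
box x,y of tip 0.0854 -0.0008
clock: 7.28
eef_pos: [0.6282, 0.0968, 0.0771]
tool_rot: [0.951, 0.309, 0.001, -0.003]
ft_force: [-2.2, 0.6, 7.8]
grip_width: -0.0002
t 7.28 p [0.6282 0.0968 0.0771] F [-2.16  0.56  7.82] w -0.0002 zax [ 9.0e-04  6.8e-03 -1.0e+00] yaw 0.6285
tip [0.6283 0.0969 0.0601]
box x,y of tip 0.0853 -0.001
```

All four bottomed. I'll slide past stud 4 while still low, so I can check with the row in view.

```bash
python3 -m crank '0 0 -0.004 0 0 0 1;0 0 -0.003 -0.006 0 0 1;0.012 0 0 0 0 0 1;0.012 0 0 0 0 0 1;0.012 0 0 0 0 0 1;0 0 0 0 0 0 1';python3 st.py|head -3
python3 - <<'E'
from workcell import viewer
import cv2
s=viewer.camera("side")
cv2.imwrite("pics/s3.png",cv2.resize(s[190:350,200:440,::-1],None,fx=3.3,fy=3.3,interpolation=2))
t=viewer.camera("top");cv2.imwrite("pics/t3.png",t[:,:,::-1])
E
```

```text
clock: 7.78
eef_pos: [0.6554, 0.1163, 0.0838]
tool_rot: [0.951, 0.308, 0.0, 0.0]
ft_force: [0.6, -0.0, -0.6]
grip_width: 0.0002
t 7.78 p [0.6554 0.1163 0.0838] F [ 0.62 -0.02 -0.6 ] w 0.0002 zax [ 9.e-04 -7.e-04 -1.e+00] yaw 0.626
tip [0.6554 0.1163 0.0668]
box x,y of tip 0.1187 -0.0012
```

View pics/s3.png

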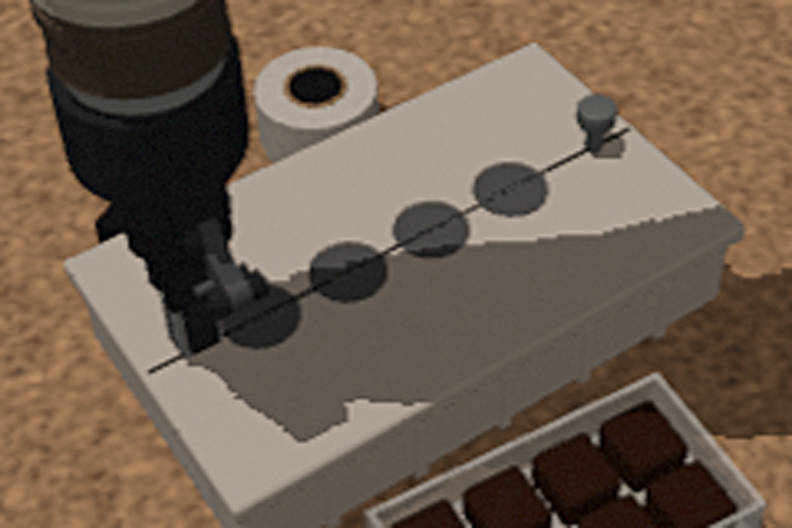

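The side crop shows all four studs flat, with the seam line running unbroken across stud 1 (510,188), stud 2 (431,228), stud 3 (348,270) and the visible part of stud 4 (262,312). Now I move clear.

```bash
python3 -m crank '0 0 -0.02 0 0 0 1;0 0 -0.03 0 0 0 1;0 0 -0.03 0 0 0 1;0 0 -0.03 0 0 0 1;-0.03 0 -0.02 0 0 0 1;-0.03 0.02 0 0 0 0 1;-0.02 0.035 0 0 0 0 1;0 0.035 0 0 0 0 1;0 0.035 0 0 0 0 1;0 0.035 0 0 0 0 1;0 0.035 0 0 0 0 1;0 0.02 0 0 0 0 1;0 0 0 0 0 0 1';python3 st.py|head -3
python3 - <<'E'
from workcell import viewer
import cv2,numpy as np
s=viewer.camera("side");t=viewer.camera("top")
a=cv2.resize(s[190:350,200:440,::-1],(600,400),interpolation=2)
cv2.imwrite("pics/s4.png",a)
cv2.imwrite("pics/t4.png",cv2.resize(t[130:350,190:430,::-1],None,fx=2.5,fy=2.5,interpolation=2))
E
```

```text
clock: 8.97
eef_pos: [0.7028, -0.1195, 0.2147]
tool_rot: [0.951, 0.308, -0.012, 0.001]
ft_force: [-1.6, 0.6, -0.8]
grip_width: -0.0004
t 8.97 p [ 0.7028 -0.1195  0.2147] F [-1.64  0.65 -0.75] w -0.0004 zax [-0.0217 -0.0085 -0.9997] yaw 0.6265
tip [ 0.7024 -0.1196  0.1977]
box x,y of tip 0.018 -0.2197
```

View pics/s4.png

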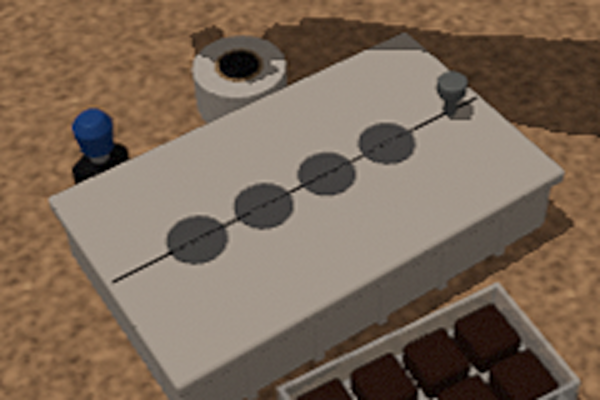

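View pics/t4.png

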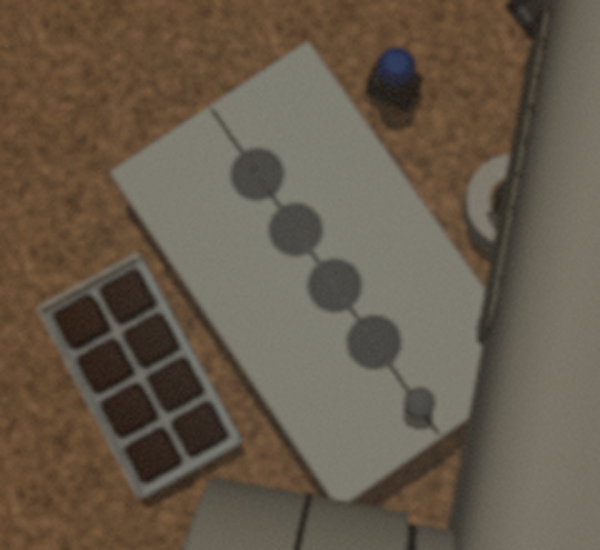

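All four studs are flat, and the lid corner at about (313,147) is where it was. The stamp, roll and tray have not moved, and the arm is clear and touching nothing.

```bash
python3 -c "
from workcell import order
print(order.job_done())"
```

```text
the job is handed in; nothing more can be done
None
```

I pressed the four studs level with the lid in order from the knob end, moved the arm clear and handed the job in at about 9 s. The fingertips stayed shut and within about 7 mm of the lid from the first stud to the last.

- **Stud depth:** each stud was pressed until it stopped, with the fingertips at 60.0–60.1 mm against a lid height of 60 mm. The last side and top pictures show all four flat, with the seam line running straight across them in the side picture.
- **Nothing else moved:** in the last pictures the box, stamp, label roll and tray look where they were at the start. The arm partly hid the roll in the top view, but the side view shows it in place.
- **Pressed too hard once:** three 3 mm rows on stud 1 raised the fingertip force to a peak of about 41 N, more than "gently" called for. I then used 1 mm rows, and studs 2 to 4 took about 11 N or less.
- **Measurements that disagreed:** the cameras differed by 2–3 mm on where the row lay. I kept to a line between them, which was close enough for 34 mm studs.

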